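# Change over the plug-in wattmeter elements

### The arm

A 6-joint arm with a two-finger parallel gripper is mounted at the origin on the work surface. World frame = base frame: x ahead of the robot, y to its left, z up, the work surface at z = 0. Lengths are in mm, angles in rad, forces in N, time in s.
With the tool pointing down it reaches from about 275 to 750 mm from the base axis. Payload 10.2 kg.
Tool frame: the origin (TCP) lies on the centre line of the jaws, within the pads' length; the fingertips stand 17 mm ahead of it and the grasp point (between the pads) lies 2 mm behind it; z points along the fingers, y is the line along which they close (so a half turn about z gives the same grasp; the last joint's range is limited). The gripper opens to 85 mm and grips with 20 to 120 N. Pads are 22 mm wide; open, the fingers measure 114 mm over their backs; the gripper's body (76 mm by 85 mm) begins 54 mm behind the grasp point. The pads swing forward as they close: fully open they stand 13 mm farther back than shut.
Start: joints at [-1.354, 0.313, 1.498, -0, 1.331, -0.223], TCP at [223.512, -475.051, 248.294] pointing down, gripper open.
Joint ranges: [-2.94, 2.94], [-0.97, 2.17], [0.19, 2.56], [-1.23, 4.37], [0.02, 3.11], [-2.88, 2.88]. Speed limits (rad/s): [2.39, 2.39, 3.01, 3.14, 3.14, 3.14].

### API

Orientations are given as a unit quaternion [w, x, y, z].
In Python, from rig import ctrl gives the robot as it stands. The module is installed in compiled form; this text tells all that it offers.
- The arm moves only by the shell command python3 -m jog 'ROWS' [FORCE]. ROWS is JSON, a list of rows, each an object with "delta_pos": the shift along the world's x, y, z in mm, a list of three; "angular": the turn, a rotation vector about the world's x, y, z in rad, a list of three; "fingers": the opening, from 0 (shut) to 1 (fully open). In form: [{"delta_pos": [tx, ty, tz], "angular": [rx, ry, rz], "fingers": fingers}, ...]. A call has 1 to 10 rows; each row is the pose to reach, as a shift and turn from the pose commanded when the call began; what a row does not reach only later rows make up. A row lasts 1/8 s, in which the tool goes at most 62.5 mm and 10.7 degrees, less where a joint would pass 70% of its speed; a pose out of reach is approached as far as the arm can. A call with a gripper value outside its range is refused whole. The fingers move at their own pace and stop on an object; FORCE is the grip in N (left out, the last holds). Time passes only in rows, so rows that repeat a pose let the fingers close. It gives the time, the measured TCP pose, the force, the opening and the grip force at its end, in the units of the state.
- ctrl.sense(): the state, without advancing time (a new reading comes with each control period).
- ctrl.capture(name): name is "scene" or "top"; returns a dict with "pixels" (480x640x3 uint8, blue, green, red), "fx", "fy", "cx", "cy" (pixels), "dist" ([k1, k2, p1, p2, k3] as OpenCV has them; the pictures are not rectified), "R" (3x3) and "t" (3): a world point X has camera coordinates R X + t. Camera axes: x right, y down, z forward; pixel columns grow to the right and rows downward; lengths in mm; the calibration is good to about 2 mm. A picture is of the moment at which its call begins. There is no depth.
- ctrl.finish_job(): hands the job in; it is judged then, once.
The state is a dict: "time_s": time; "joints": joint angles; "dq": joint speeds; "tau": joint torques, N m; "eef_pos": TCP position; "ee_rot": TCP orientation; "force": force on the tool from outside, world axes, zero at the start; "wrist_torque": the same for the moment, N m; "grip_width": opening from 0.0 (shut) to 1.0 (fully open); "grip_force": force on a finger pad.
Only numpy, scipy, OpenCV 4.12 (cv2) and the standard library are available. Lean on these libraries where they do the work, as an engineer would, in place of code of your own. Each camera call takes 0.05 s, during which the arm holds its last target. There are 200 camera calls.

### The job

The plug-in parts of the power-measuring gear sit in each other's sockets: put the broad ribbed high-power element into the line section with the big flanges (amplifier line), the tall slim low-power element into the small line section with the threaded connectors (exciter line), and the black dust plug into the socket of the wattmeter, which stays unused. Use the free hole of the wooden storage block to park one of them on the way, fully home as in a socket. Leave all three fully home in their sockets, and do not disturb the sampler in the block or the Morse paddle.

Things in the scene. Friction and masses are not known exactly. Their poses are not given: they have to be found in the camera images.
- high_power_grip (a point): High-power element, loose, metal: one broad ribbed round cap 46 mm across, 28 mm high, a dark round inlay in its flat top. Below the shoulder (underside of its widest part, rests on the socket rim) a round plug 22 mm across, 30 mm long, last 12 mm tapering to 10 mm. Point: on its axis half-way up the cap, 14 mm above the shoulder; z up. 0.11 to 0.22 kg.
- low_power_grip (a point): Low-power element, loose, metal, tall and slim: disc 40 mm across, 6 mm thick, on it a round barrel 28 mm across, 48 mm high. Below the shoulder (underside of its widest part, rests on the socket rim) a round plug 22 mm across, 30 mm long, last 12 mm tapering to 10 mm. Point: on its axis half-way up the barrel, 30 mm above the shoulder; z up. 0.1 to 0.2 kg.
- dust_plug_grip (a point): Dust plug, loose, black plastic: disc 40 mm across, 6 mm thick, on it an upright flat bar 14 mm thick (its x), 36 mm long (its y), 26 mm high. Below the shoulder (underside of its widest part, rests on the socket rim) a round plug 22 mm across, 30 mm long, last 12 mm tapering to 10 mm. Point: on its axis half-way up the bar, 19 mm above the shoulder; z up. 0.04 to 0.09 kg.
- amp_socket (a point): Amplifier line section: square block 72 mm wide, top 84 mm above the bench; brass pipe with big round flanges 89 mm across at both ends, 77 to 87 mm from the socket along its x, 5 mm higher than the block. Holds the dust plug at the start. Point: centre of the socket mouth, level with the flat top around it. Socket: plain upright bore 26 mm across, 34 mm deep, no catch; any plug slips in at any turn. Fixed.
- exciter_socket (a point): Exciter line section: small square metal block 50 mm wide on a foot plate, top 54 mm above the bench, a threaded connector 16 mm across at both ends (along its x). Holds the high-power element at the start. Point: centre of the socket mouth, level with the flat top around it. Socket: plain upright bore 26 mm across, 34 mm deep, no catch; any plug slips in at any turn. Fixed.
- wattmeter_socket (a point): Portable wattmeter on its back: grey case 178 (its x) by 130 mm, top 94 mm above the bench; round dial 92 mm across, 8 mm proud, 83 mm from the socket along +x. Holds the low-power element at the start. Point: centre of the socket mouth, level with the flat top around it. Socket: plain upright bore 26 mm across, 34 mm deep, no catch; any plug slips in at any turn. Fixed.
- free_hole (a point): Wooden storage block 150 mm (its x) by 70 mm, 46 mm high, with two holes 72 mm apart along x: the free one, nearer the robot, and one that holds the sampler. Point: centre of the free hole's mouth, level with the top. Plain upright bore 26 mm across, 34 mm deep. Fixed.
- sampler_grip (a point): Sampler, loose bystander in the far hole of the wooden block: metal disc 40 mm across, square housing 32 mm wide, threaded connector on top, 40 mm high in all above the block. Point: on its axis, 15 mm above the block's top. It stays where it is.
- paddle_mid (a point): Morse paddle key, loose bystander: steel base 95 by 75 mm, 48 mm high in all. Point: over the middle of its base, 24 mm above the bench.
Not all that is in view belongs to the job. Of the things shaped like the part that bears dust_plug_grip, the black one is meant. What is shaped like the part that bears exciter_socket but turquoise is not meant.

How it is judged (in metres and radians):
On the way:
1. one of the three plug-in parts has been parked fully home in the free hole of the wooden block (((horizontal distance between high_power_grip and free_hole below 0.008 m and z of high_power_grip in the frame of free_hole between 0.009 and 0.019 m and angle between high_power_grip's own z axis and vertical below 0.12 rad) or (horizontal distance between low_power_grip and free_hole below 0.008 m and z of low_power_grip in the frame of free_hole between 0.025 and 0.035 m and angle between low_power_grip's own z axis and vertical below 0.12 rad) or (horizontal distance between dust_plug_grip and free_hole below 0.008 m and z of dust_plug_grip in the frame of free_hole between 0.014 and 0.024 m and angle between dust_plug_grip's own z axis and vertical below 0.12 rad))), for 0.2 s.
At the end, for the whole second after the job is handed in: The high-power element is in the amplifier line section, the low-power element in the exciter line section and the dust plug in the wattmeter: each on the socket's axis within 8 mm, its shoulder on the rim within 5 mm of height, upright within 0.12 rad, and at rest (horizontal distance between high_power_grip and amp_socket below 0.008 m and z of high_power_grip in the frame of amp_socket between 0.009 and 0.019 m and angle between each of high_power_grip, low_power_grip, dust_plug_grip's own z axis and vertical below 0.12 rad and horizontal distance between low_power_grip and exciter_socket below 0.008 m and z of low_power_grip in the frame of exciter_socket between 0.025 and 0.035 m and horizontal distance between dust_plug_grip and wattmeter_socket below 0.008 m and z of dust_plug_grip in the frame of wattmeter_socket between 0.014 and 0.024 m and linear speed of each of high_power, low_power, dust_plug below 0.02 m/s); the robot touches nothing.
It fails at once if the sampler in the wooden block is disturbed (moved more than 12 mm) (distance of sampler_grip from where it was at the start of the episode above 0.012 m).
It fails at once if the Morse paddle is shifted (more than 30 mm) (distance of paddle_mid from where it was at the start of the episode above 0.03 m).
It also fails if it takes over 125 s, if anything falls off the work surface, if the arm or the gripper's body presses on something with over 40 N, if the wrist force passes 120 N, or if a joint passes its speed limit or range.

## Working session

There is one attempt and no reset: what is moved stays moved. The work goes in short steps, Python scripts to look and compute and a shell command to move; the robot and the scene stay as the last step left them, time stands still between calls to the robot, and variables do not carry over. Pictures are saved under pics/ and viewed, at most 14 in all, crops included, and the job is handed in when it is done.

```bash
mkdir -p pics
python3 - <<'E'
from rig import ctrl
import cv2,json
for n in("scene","top"):
    c=ctrl.capture(n); cv2.imwrite(f"pics/{n}0.png",c["pixels"])
    print(n,{k:(v.tolist() if hasattr(v,'tolist') else v) for k,v in c.items() if k!="pixels"})
print(ctrl.sense())
E
```

```text
scene {'fx': 452.23653177323024, 'fy': 452.23653177323024, 'cx': 321.663756105043, 'cy': 241.44667122123238, 'dist': [-0.010914891021459115, 0.0, 0.0, 0.0, 0.0], 'R': [[-0.8334552849853091, 0.5525712580387065, -0.004158451584224899], [0.4471504690099578, 0.6699871219388676, -0.592599117869954], [-0.3246671310653914, -0.4957643202425867, -0.8054868048454757]], 't': [464.60794723786864, -193.2516250660876, 1192.3874686576585]}
top {'fx': 502.99938142552384, 'fy': 502.99938142552384, 'cx': 317.0092150497751, 'cy': 237.26981148745185, 'dist': [-0.025768371652221834, 0.0, 0.0, 0.0, 0.0], 'R': [[0.019932222563439926, -0.9997866474122985, 0.00541905524588271], [-0.982212388014633, -0.02059348560317135, -0.18664065254200105], [0.18671242951199976, -0.0016025001679888476, -0.982413304398377]], 't': [-28.38023580034563, 577.1872639490913, 1051.8119462361562]}
{'time_s': 0.1, 'joints': array([-1.35438532e+00,  3.13374612e-01,  1.49834913e+00, -2.07438563e-05,
        1.33098030e+00, -2.23394421e-01]), 'dq': array([ 0.00011268, -0.00066827, -0.0008987 ,  0.00146853,  0.0003856 ,
       -0.00030403]), 'tau': array([ 2.59338136e-03, -4.12896717e+01, -2.60143858e+01, -1.96045553e-04,
        3.01730572e-03,  5.98692829e-07]), 'eef_pos': array([ 223.46814758, -474.84024195,  247.80674307]), 'ee_rot': array([-5.55725538e-04,  9.75917987e-01,  2.18137054e-01, -8.13335195e-06]), 'force': array([-0.44711872,  0.17142224, -0.5160514 ]), 'wrist_torque': array([-0.02834223, -0.02997464, -0.06311128]), 'grip_force': 0.0, 'grip_width': 0.998185723495466}
```

View pics/scene0.png

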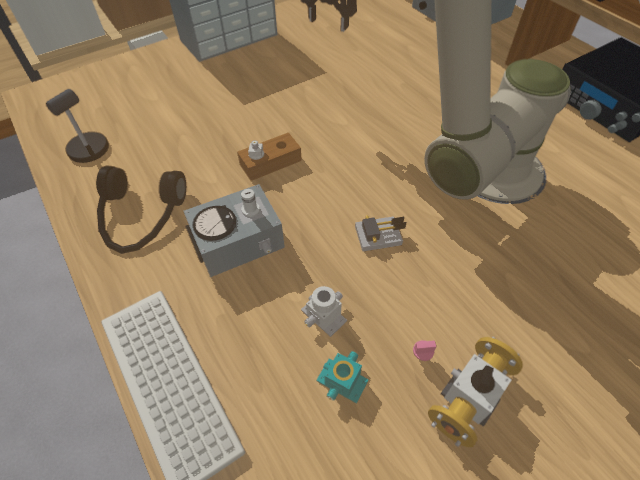

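View pics/top0.png

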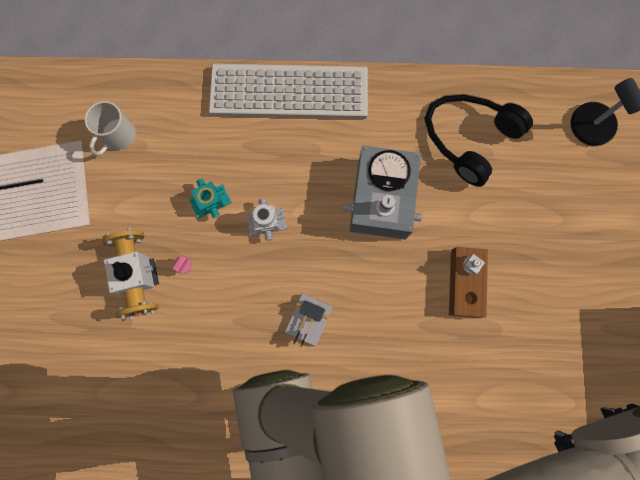

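Candidates: for the dust plug, black at top(122,271) in the flanged block against pink at (182,265). For the exciter section, grey at (265,218) against turquoise at (209,195). The elements are the ribbed cap at (265,214) and the slim barrel at (387,204). The free hole is at (471,297) and the sampler at (474,264). I choose the black plug and the grey section, and check that in close crops.

```bash
cat > h.py <<'E'
import numpy as np,cv2
from rig import ctrl
def K(c): return np.array([[c["fx"],0,c["cx"]],[0,c["fy"],c["cy"]],[0,0,1]]),np.array(c["dist"])
def ray(c,uv):
    k,d=K(c); p=cv2.undistortPoints(np.array([[uv]],float),k,d)[0,0]; R=np.array(c["R"]);t=np.array(c["t"])
    return -R.T@t, R.T@np.array([p[0],p[1],1])
def at_z(c,uv,z):
    o,d=ray(c,uv); return o+d*(z-o[2])/d[2]
def proj(c,X):
    k,d=K(c); return cv2.projectPoints(np.array(X,float).reshape(-1,1,3),cv2.Rodrigues(np.array(c["R"]))[0],np.array(c["t"],float),k,d)[0][:,0]
def tiles(c,cs,name,w=80,h=60,s=5,img=None):
    im=c["pixels"] if img is None else img; o=[]
    for u,v in cs:
        x,y=int(u-w/2),int(v-h/2)
        t=cv2.resize(im[y:y+h,x:x+w],None,fx=s,fy=s,interpolation=cv2.INTER_CUBIC)
        for i in range(0,w,10): cv2.putText(t,str(x+i),(i*s,8),0,.3,(0,0,255)); cv2.line(t,(i*s,10),(i*s,16),(0,0,255))
        for i in range(10,h,10): cv2.putText(t,str(y+i),(0,i*s+3),0,.3,(0,0,255)); cv2.line(t,(20,i*s),(26,i*s),(0,0,255))
        o.append(t)
    n=2; cv2.imwrite("pics/"+name,np.vstack([np.hstack(o[i:i+n]) for i in range(0,len(o),n)]))
E
python3 - <<'E'
from h import *
c=ctrl.capture("top"); tiles(c,[(130,272),(265,217),(385,200),(471,280)],"t1.png")
c=ctrl.capture("scene"); tiles(c,[(480,385),(325,307),(245,205),(270,155)],"s1.png")
E
```

```text
(no output)
```

View pics/t1.png

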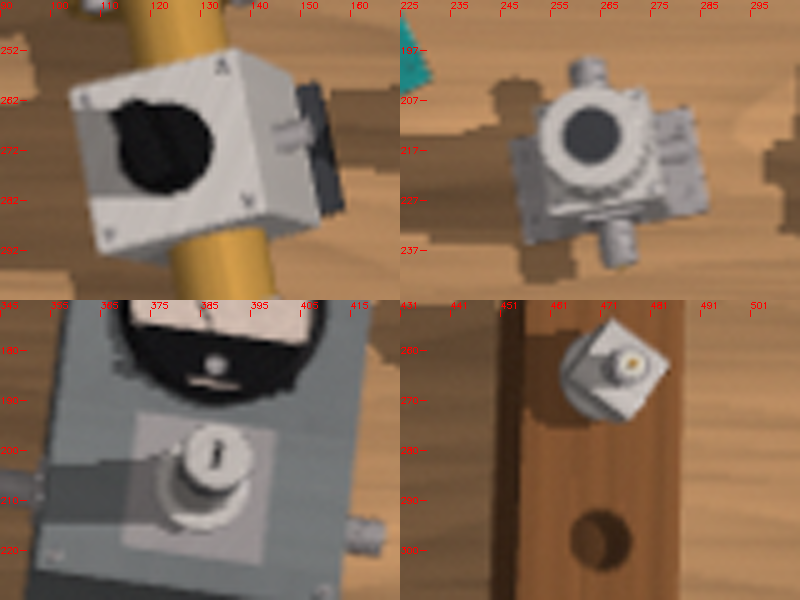

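View pics/s1.png

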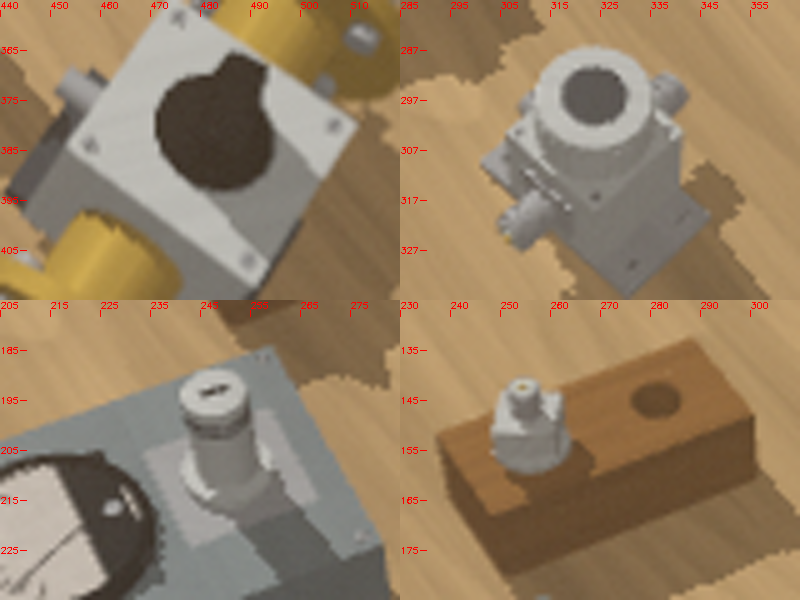

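The crops confirm the choice. Readings: cap inlay top(263,214) and scene(323.8,296.4), barrel top (388.4,201) and (248,193.4), free hole (471.2,298.2) and (281.2,145), amp block centre with black plug (123.6,272.8) and (482.4,382.2).

Run:
```python
from h import *
T=ctrl.capture("top");S=ctrl.capture("scene")
def tri(a,b):
    A=[];B=[]
    for c,uv in((T,a),(S,b)):
        o,d=ray(c,uv);d/=np.linalg.norm(d);P=np.eye(3)-np.outer(d,d);A.append(P);B.append(P@o)
    return np.linalg.lstsq(np.vstack(A),np.hstack(B),rcond=None)[0]
for n,z,a,b in (("high",82,(263,214),(323.8,296.4)),("low",148,(388.4,201),(248,193.4)),("free",46,(471.2,298.2),(281.2,145)),("amp",84,(123.6,272.8),(482.4,382.2))):
    print(n,at_z(T,a,z).round(1),at_z(S,b,z).round(1),tri(a,b).round(1))
P=lambda x,y,z,ox,oy:at_z(T,(ox+x/5,oy+y/5),z)[:2].round(1)
print("amp corners",[P(x,y,84,90,242) for x,y in((70,88),(238,50),(265,222),(100,255))])
print("bar tip",P(125,105,116,90,242), "scene bar top", at_z(S,(440+245/5,355+65/5),116).round(1))
print("low plate",[P(x,y-300,94,345,170) for x,y in((137,412),(275,432),(262,563),(122,543))])
print("low disc scene",at_z(S,(205+222/5,175+(475-300)/5),100).round(1))
print("paddle",at_z(T,(310,320),24).round(1),"sampler",at_z(T,(476,264),86).round(1),"pink",at_z(T,(182,265),20).round(1))
```

```text
high [621.2 101.2  82. ] [621.4 104.6  82. ] [621.1 102.3  78.8]
low [ 638.2 -160.6  148. ] [ 637.8 -156.   148. ] [ 637.8 -160.   144.9]
free [ 451.3 -354.7   46. ] [ 452.6 -349.3   46. ] [ 450.8 -355.4   40.9]
amp [487.  390.9  84. ] [489.5 394.7  84. ] [487.2 393.7  78.3]
amp corners [array([514.2, 435.4]), array([532.1, 365. ]), array([459.2, 347.3]), array([443.8, 415.8])]
bar tip [503.3 398.3] scene bar top [478.5 386.5 116. ]
low plate [array([ 671.2, -134.1]), array([ 663.6, -193.6]), array([ 605.6, -187.4]), array([ 613.1, -127.6])]
low disc scene [ 642.8 -153.8  100. ]
paddle [398.4  -4.9  24. ] sampler [ 521.  -355.2   86. ] pink [514.4 285.3  20. ]
```

```bash
python3 -m jog '[{"delta_pos":[60,50,0],"angular":[0,0,-0.15],"fingers":1},{"delta_pos":[415,317,-20],"angular":[0,0,-0.55],"fingers":1},{"delta_pos":[415,317,-20],"angular":[0,0,-0.55],"fingers":1},{"delta_pos":[415,317,-20],"angular":[0,0,-0.55],"fingers":1},{"delta_pos":[415,317,-20],"angular":[0,0,-0.55],"fingers":1},{"delta_pos":[415,317,-20],"angular":[0,0,-0.55],"fingers":1},{"delta_pos":[415,317,-20],"angular":[0,0,-0.55],"fingers":1},{"delta_pos":[415,317,-20],"angular":[0,0,-0.55],"fingers":1},{"delta_pos":[415,317,-20],"angular":[0,0,-0.55],"fingers":1},{"delta_pos":[415,317,-20],"angular":[0,0,-0.55],"fingers":1}]' 30
python3 -m jog '[{"delta_pos":[0,0,0],"angular":[0,0,0],"fingers":1},{"delta_pos":[0,0,0],"angular":[0,0,0],"fingers":1}]'
python3 - <<'E'
from h import *
print(ctrl.sense()["joints"].round(2))
c=ctrl.capture("scene"); s=[(245,195)]
g=(np.clip((c["pixels"]/255.)**.45*1.0,0,1)*255).astype(np.uint8)
t=ctrl.capture("top");gt=(np.clip((t["pixels"]/255.)**.35,0,1)*255).astype(np.uint8)
cv2.imwrite("pics/a.png",np.hstack([cv2.resize(c["pixels"][145:245,205:285],None,fx=4,fy=4),cv2.resize(gt[247:297,90:150],None,fx=7,fy=8,interpolation=cv2.INTER_CUBIC)[:400,:380]]))
E
```

```text
time_s: 1.55
eef_pos: [639.7, -156.0, 227.2]
ee_rot: [-0.0, 0.999, -0.053, -0.0]
force: [0.3, 0.5, -0.1]
grip_width: 0.998
grip_force: 0.0
time_s: 1.8
eef_pos: [637.9, -159.0, 228.6]
ee_rot: [0.0, 0.998, -0.056, 0.0]
force: [-0.7, 0.8, 0.2]
grip_width: 0.999
grip_force: 0.0
[-0.42  0.63  1.07 -0.    1.44  1.26]
```

View pics/a.png

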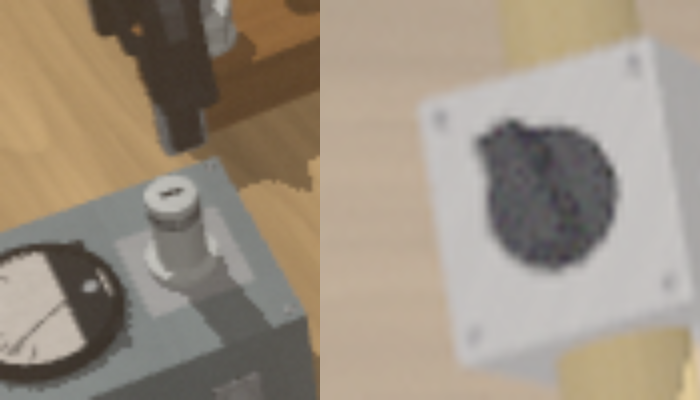

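The left crop shows the gripper standing above the barrel at crop (175,195). On the right, the dust-plug bar runs from upper-left (490,130) to lower-right (565,240). I'll fit its yaw by silhouette. Now the low element.

```bash
python3 -m jog '[{"delta_pos":[0,0,-50],"angular":[0,0,0],"fingers":1},{"delta_pos":[0,0,-100],"angular":[0,0,0],"fingers":1},{"delta_pos":[0,0,-102],"angular":[0,0,0],"fingers":1},{"delta_pos":[0,0,-102],"angular":[0,0,0],"fingers":1},{"delta_pos":[0,0,-102],"angular":[0,0,0],"fingers":0.1},{"delta_pos":[0,0,-102],"angular":[0,0,0],"fingers":0.1},{"delta_pos":[0,0,-102],"angular":[0,0,0],"fingers":0.1},{"delta_pos":[0,0,-102],"angular":[0,0,0],"fingers":0.1},{"delta_pos":[0,0,-102],"angular":[0,0,0],"fingers":0.1},{"delta_pos":[0,0,-102],"angular":[0,0,0],"fingers":0.1}]' 40
python3 - <<'E'
from h import *
T=ctrl.capture("top");S=ctrl.capture("scene")
from scipy.spatial import ConvexHull
def sil(c,x,y,yaw,s=4):
    m=np.zeros((480*s,640*s),np.uint8);a=np.linspace(0,2*np.pi,48)
    def hull(P):
        p=(proj(c,P)+.5)*s; cv2.fillConvexPoly(m,cv2.convexHull(p.astype(np.int32)),1)
    hull([(x+20*np.cos(t),y+20*np.sin(t),z) for t in a for z in(84,90)])
    C,Sn=np.cos(yaw),np.sin(yaw)   # bar length direction = yaw
    hull([(x+C*l-Sn*w,y+Sn*l+C*w,z) for l in(-18,18) for w in(-7,7) for z in(84,116)])
    return m
from itertools import product
for c,(u,v),n in((T,(123,270),"top"),(S,(484,380),"scene")):
    g=c["pixels"].max(2);s=4
    G=(cv2.resize(g,None,fx=s,fy=s,interpolation=cv2.INTER_LINEAR)<85).astype(np.uint8)
    w=np.s_[(v-19)*s:(v+19)*s,(u-17)*s:(u+17)*s]
    print(n,G[w].sum())
    R=[]
    for x,y,a in product(range(482,496,2),range(386,400,2),range(0,180,10)):
        m=sil(c,x,y,np.radians(a))[w];R.append(((m&G[w]).sum()/(m|G[w]).sum(),x,y,a))
    R.sort(reverse=True);print(R[:6])
E
```

```text
time_s: 3.15
eef_pos: [638.7, -158.1, 126.9]
ee_rot: [0.0, 0.998, -0.055, 0.0]
force: [-1.1, -0.0, 5.8]
grip_width: 0.318
grip_force: 39.4
top 5003
[(np.float64(0.9111029815255167), 490, 392, 30), (np.float64(0.9080480699198835), 490, 392, 40), (np.float64(0.9076275836839217), 488, 392, 30), (np.float64(0.8976002930939733), 488, 392, 20), (np.float64(0.8954081632653061), 490, 392, 20), (np.float64(0.8933982683982684), 490, 392, 50)]
scene 7552
[(np.float64(0.8681786783329496), 488, 394, 30), (np.float64(0.867846472075385), 490, 394, 30), (np.float64(0.8663144596301826), 488, 394, 40), (np.float64(0.8636206299757702), 490, 392, 20), (np.float64(0.8614574991419746), 490, 394, 40), (np.float64(0.8598923129797228), 488, 394, 50)]
```

```bash
python3 -m jog '[{"delta_pos":[0,0,30],"angular":[0,0,0],"fingers":0.1},{"delta_pos":[0,0,65],"angular":[0,0,0],"fingers":0.1},{"delta_pos":[0,0,65],"angular":[0,0,0],"fingers":0.1},{"delta_pos":[-40,-42,65],"angular":[0,0,0],"fingers":0.1},{"delta_pos":[-80,-83,65],"angular":[0,0,0],"fingers":0.1},{"delta_pos":[-120,-125,65],"angular":[0,0,0],"fingers":0.1},{"delta_pos":[-160,-166,65],"angular":[0,0,0],"fingers":0.1},{"delta_pos":[-186,-194,55],"angular":[0,0,0],"fingers":0.1},{"delta_pos":[-186,-194,10],"angular":[0,0,0],"fingers":0.1},{"delta_pos":[-186,-194,0],"angular":[0,0,0],"fingers":0.1}]'
python3 -m jog '[{"delta_pos":[0,0,0],"angular":[0,0,0],"fingers":0.1},{"delta_pos":[0,0,0],"angular":[0,0,0],"fingers":0.1}]'
python3 - <<'E'
from h import *
tiles(ctrl.capture("top"),[(471,280)],"b1.png");tiles(ctrl.capture("scene"),[(275,140)],"b2.png")
cv2.imwrite("pics/b.png",np.hstack([cv2.imread("pics/b1.png"),cv2.imread("pics/b2.png")]))
E
```

```text
time_s: 4.5
eef_pos: [451.0, -350.8, 122.7]
ee_rot: [-0.003, 0.998, -0.055, -0.002]
force: [0.3, 1.3, -2.0]
grip_width: 0.319
grip_force: 39.9
time_s: 4.75
eef_pos: [453.3, -352.2, 127.6]
ee_rot: [0.001, 0.999, -0.055, 0.001]
force: [0.0, -0.0, -0.9]
grip_width: 0.319
grip_force: 39.9
```

View pics/b.png

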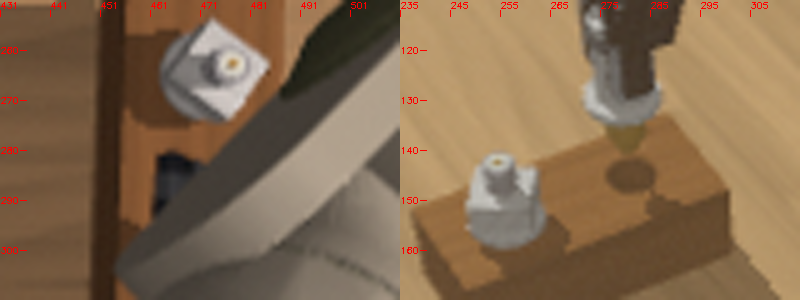

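Scene crop: the sampler is untouched. The element's plug tip is at about (280,139.5), over the hole at (281.2,145.2).

Run:
```python
from h import *
S=ctrl.capture("scene")
print(at_z(S,(280,139.5),64.6),at_z(S,(281.2,145.2),46))
print(ctrl.sense()["eef_pos"], proj(S,[[453,-352,64.6],[453,-352,46],[453,-348,46]]))
```

```text
[ 453.99324443 -350.17989803   64.6       ] [ 452.97849576 -348.58513439   46.        ]
[ 452.95657762 -352.13887855  127.26421517] [[279.97509461 138.96372116]
 [280.53019762 144.46760438]
 [281.30664846 145.32935324]]
```

```bash
python3 -m jog '[{"delta_pos":[-1,1,-10],"angular":[0,0,0],"fingers":0.1},{"delta_pos":[-1,1,-20],"angular":[0,0,0],"fingers":0.1},{"delta_pos":[-1,1,-28],"angular":[0,0,0],"fingers":0.1},{"delta_pos":[-1,1,-34],"angular":[0,0,0],"fingers":0.1},{"delta_pos":[-1,1,-38],"angular":[0,0,0],"fingers":0.1},{"delta_pos":[-1,1,-38],"angular":[0,0,0],"fingers":0.1}]'
python3 -m jog '[{"delta_pos":[0,0,-3],"angular":[0,0,0],"fingers":0.1},{"delta_pos":[0,0,-6],"angular":[0,0,0],"fingers":0.1},{"delta_pos":[0,0,-8],"angular":[0,0,0],"fingers":0.1},{"delta_pos":[0,0,-8],"angular":[0,0,0],"fingers":0.1}]'
```

```text
time_s: 5.65
eef_pos: [451.5, -351.0, 88.1]
ee_rot: [-0.0, 0.998, -0.055, -0.0]
force: [0.4, -0.5, -0.6]
grip_width: 0.314
grip_force: 39.9
time_s: 6.15
eef_pos: [451.5, -351.0, 80.2]
ee_rot: [-0.0, 0.998, -0.055, -0.0]
force: [-0.4, -0.5, -0.6]
grip_width: 0.314
grip_force: 39.9
```

```bash
python3 -m jog '[{"delta_pos":[0,0,-1],"angular":[0,0,0],"fingers":0.1},{"delta_pos":[0,0,-2],"angular":[0,0,0],"fingers":0.1},{"delta_pos":[0,0,-2],"angular":[0,0,0],"fingers":0.1}]'
python3 -m jog '[{"delta_pos":[0,0,0],"angular":[0,0,0],"fingers":0.6},{"delta_pos":[0,0,0],"angular":[0,0,0],"fingers":0.8},{"delta_pos":[0,0,0],"angular":[0,0,0],"fingers":0.8},{"delta_pos":[0,0,0],"angular":[0,0,0],"fingers":0.8},{"delta_pos":[0,0,45],"angular":[0,0,0],"fingers":0.8},{"delta_pos":[0,0,100],"angular":[0,0,0],"fingers":0.8},{"delta_pos":[0,0,140],"angular":[0,0,0],"fingers":0.8},{"delta_pos":[0,0,140],"angular":[0,0,0],"fingers":0.8}]'
```

```text
time_s: 6.52
eef_pos: [451.6, -351.1, 79.0]
ee_rot: [0.0, 0.998, -0.055, 0.0]
force: [-2.1, 1.4, 5.0]
grip_width: 0.315
grip_force: 40.6
time_s: 7.52
eef_pos: [452.3, -351.8, 221.4]
ee_rot: [0.002, 0.998, -0.055, 0.002]
force: [-0.6, 0.6, 0.1]
grip_width: 0.801
grip_force: 0.0
```

```bash
python3 -m jog '[{"delta_pos":[3,60,0],"angular":[0,0,0.1],"fingers":0.8},{"delta_pos":[6,120,0],"angular":[0,0,0.2],"fingers":0.8},{"delta_pos":[9,180,0],"angular":[0,0,0.3],"fingers":0.8},{"delta_pos":[12,240,0],"angular":[0,0,0.4],"fingers":0.8},{"delta_pos":[15,300,0],"angular":[0,0,0.5],"fingers":0.8},{"delta_pos":[18,360,0],"angular":[0,0,0.6],"fingers":0.8},{"delta_pos":[21,420,0],"angular":[0,0,0.634],"fingers":0.8},{"delta_pos":[24,480,0],"angular":[0,0,0.634],"fingers":0.8},{"delta_pos":[27,540,0],"angular":[0,0,0.634],"fingers":0.8},{"delta_pos":[30,600,0],"angular":[0,0,0.634],"fingers":0.8}]'
python3 -m jog '[{"delta_pos":[4,60,0],"angular":[0,0,0],"fingers":0.8},{"delta_pos":[7,120,-20],"angular":[0,0,0],"fingers":0.8},{"delta_pos":[7.5,143.5,-60],"angular":[0,0,0],"fingers":0.8},{"delta_pos":[7.5,143.5,-60],"angular":[0,0,0],"fingers":0.8},{"delta_pos":[7.5,143.5,-60],"angular":[0,0,0],"fingers":0.8}]'
python3 - <<'E'
from h import *
tiles(ctrl.capture("top"),[(125,265)],"c1.png");tiles(ctrl.capture("scene"),[(480,360)],"c2.png")
cv2.imwrite("pics/c.png",np.hstack([cv2.imread("pics/c1.png"),cv2.imread("pics/c2.png")]))
s=ctrl.sense();print(s["joints"].round(2))
E
```

```text
time_s: 8.78
eef_pos: [481.0, 250.9, 217.3]
ee_rot: [0.0, 0.966, 0.259, -0.001]
force: [1.4, -1.9, 0.9]
grip_width: 0.798
grip_force: 0.0
time_s: 9.4
eef_pos: [489.4, 391.9, 158.9]
ee_rot: [0.0, 0.966, 0.259, 0.0]
force: [0.2, 0.0, 0.3]
grip_width: 0.798
grip_force: 0.0
[ 0.49  0.61  1.28 -0.    1.25  1.54]
```

View pics/c.png

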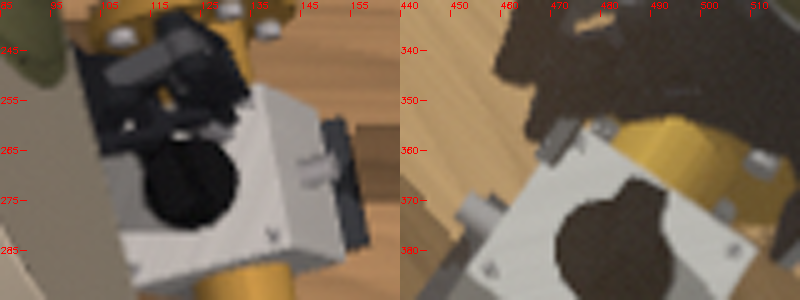

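The gripper hangs over the black plug (top at about (122,270)), with the jaws straddling the bar. Descending.

```bash
python3 -m jog '[{"delta_pos":[0,0,-25],"angular":[0,0,0],"fingers":0.8},{"delta_pos":[0,0,-40],"angular":[0,0,0],"fingers":0.7},{"delta_pos":[0,0,-48],"angular":[0,0,0],"fingers":0.6},{"delta_pos":[0,0,-48],"angular":[0,0,0],"fingers":0.4},{"delta_pos":[0,0,-48],"angular":[0,0,0],"fingers":0.05},{"delta_pos":[0,0,-48],"angular":[0,0,0],"fingers":0.05},{"delta_pos":[0,0,-48],"angular":[0,0,0],"fingers":0.05},{"delta_pos":[0,0,-48],"angular":[0,0,0],"fingers":0.05},{"delta_pos":[0,0,-48],"angular":[0,0,0],"fingers":0.05}]' 40
python3 -m jog '[{"delta_pos":[0,0,15],"angular":[0,0,0],"fingers":0.05},{"delta_pos":[0,0,35],"angular":[0,0,0],"fingers":0.05},{"delta_pos":[0,0,60],"angular":[0,0,0],"fingers":0.05},{"delta_pos":[0,0,80],"angular":[0,0,0],"fingers":0.05},{"delta_pos":[0,0,80],"angular":[0,0,0],"fingers":0.05},{"delta_pos":[0,0,80],"angular":[0,0,0],"fingers":0.05}]'
```

```text
time_s: 10.62
eef_pos: [489.4, 392.7, 111.2]
ee_rot: [-0.0, 0.966, 0.259, 0.001]
force: [0.6, 0.2, 6.0]
grip_width: 0.154
grip_force: 41.3
time_s: 11.38
eef_pos: [488.7, 392.3, 189.5]
ee_rot: [0.0, 0.966, 0.259, -0.001]
force: [-0.5, 0.1, -1.1]
grip_width: 0.155
grip_force: 40.6
```

```bash
python3 -m jog '[{"delta_pos":[15,-55,0],"angular":[0,0,0],"fingers":0.05},{"delta_pos":[30,-110,0],"angular":[0,0,0],"fingers":0.05},{"delta_pos":[45,-165,0],"angular":[0,0,0],"fingers":0.05},{"delta_pos":[60,-220,0],"angular":[0,0,0],"fingers":0.05},{"delta_pos":[75,-275,0],"angular":[0,0,0],"fingers":0.05},{"delta_pos":[90,-330,0],"angular":[0,0,0],"fingers":0.05},{"delta_pos":[105,-385,0],"angular":[0,0,0],"fingers":0.05},{"delta_pos":[120,-440,0],"angular":[0,0,0],"fingers":0.05},{"delta_pos":[135,-495,0],"angular":[0,0,0],"fingers":0.05},{"delta_pos":[149,-550,-10],"angular":[0,0,0],"fingers":0.05}]'
python3 -m jog '[{"delta_pos":[0,0,-10],"angular":[0,0,0],"fingers":0.05},{"delta_pos":[0,0,-10],"angular":[0,0,0],"fingers":0.05},{"delta_pos":[0,0,-10],"angular":[0,0,0],"fingers":0.05}]'
python3 - <<'E'
from h import *
tiles(ctrl.capture("scene"),[(248,205)],"d.png",s=8);print(ctrl.sense()["eef_pos"])
E
```

```text
time_s: 12.62
eef_pos: [638.2, -159.4, 179.7]
ee_rot: [-0.0, 0.966, 0.259, -0.0]
force: [0.7, 0.1, -0.2]
grip_width: 0.155
grip_force: 40.6
time_s: 13.0
eef_pos: [638.0, -156.3, 170.5]
ee_rot: [-0.0, 0.966, 0.26, 0.0]
force: [0.4, 0.0, -0.9]
grip_width: 0.154
grip_force: 40.6
[ 638.12853967 -156.35315178  170.81053934]
```

View pics/d.png

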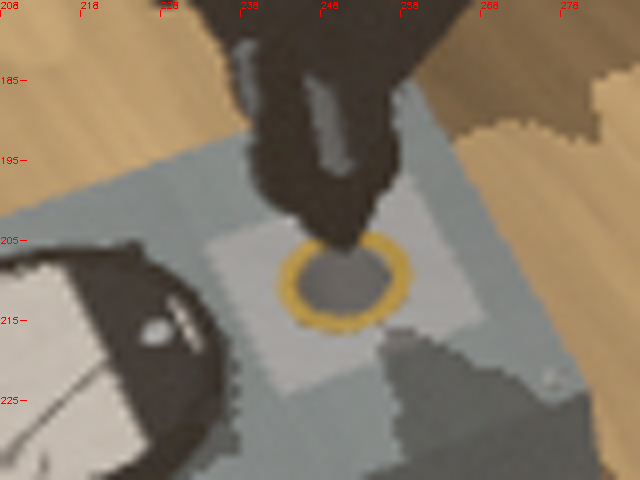

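The plug tip is at about (251.1,205.3) and the socket ring centre at (251.1,210.1).

Run:
```python
from h import *
S=ctrl.capture("scene")
print(at_z(S,(251.1,205.3),113.6),at_z(S,(251.1,210.1),94));print(ctrl.sense()["eef_pos"])
```

```text
[ 637.49474489 -152.23063342  113.6       ] [ 638.1079095  -156.44141867   94.        ]
[ 638.16357769 -156.49028668  170.89974576]
```

```bash
python3 -m jog '[{"delta_pos":[0,-2.5,0],"angular":[0,0,0],"fingers":0.05},{"delta_pos":[0,-2.5,-10],"angular":[0,0,0],"fingers":0.05},{"delta_pos":[0,-2.5,-20],"angular":[0,0,0],"fingers":0.05},{"delta_pos":[0,-2.5,-28],"angular":[0,0,0],"fingers":0.05},{"delta_pos":[0,-2.5,-34],"angular":[0,0,0],"fingers":0.05},{"delta_pos":[0,-2.5,-34],"angular":[0,0,0],"fingers":0.05}]'
```

```text
time_s: 13.85
eef_pos: [637.9, -160.0, 135.7]
ee_rot: [-0.0, 0.966, 0.259, -0.0]
force: [-0.6, 0.2, -0.5]
grip_width: 0.153
grip_force: 40.6
```

```bash
python3 -m jog '[{"delta_pos":[0,0,-5],"angular":[0,0,0],"fingers":0.05},{"delta_pos":[0,0,-10],"angular":[0,0,0],"fingers":0.05},{"delta_pos":[0,0,-13],"angular":[0,0,0],"fingers":0.05},{"delta_pos":[0,0,-15],"angular":[0,0,0],"fingers":0.05},{"delta_pos":[0,0,-15],"angular":[0,0,0],"fingers":0.05}]'
```

```text
time_s: 14.48
eef_pos: [638.1, -160.1, 121.4]
ee_rot: [0.0, 0.966, 0.259, 0.0]
force: [0.1, 0.2, -0.6]
grip_width: 0.156
grip_force: 40.7
```

```bash
python3 -m jog '[{"delta_pos":[0,0,-1],"angular":[0,0,0],"fingers":0.05},{"delta_pos":[0,0,-1.5],"angular":[0,0,0],"fingers":0.05},{"delta_pos":[0,0,-1.5],"angular":[0,0,0],"fingers":0.05}]'
python3 -m jog '[{"delta_pos":[0,0,0],"angular":[0,0,0],"fingers":0.4},{"delta_pos":[0,0,0],"angular":[0,0,0],"fingers":0.5},{"delta_pos":[0,0,0],"angular":[0,0,0],"fingers":0.5},{"delta_pos":[0,0,0],"angular":[0,0,0],"fingers":0.5},{"delta_pos":[0,0,30],"angular":[0,0,0],"fingers":0.5},{"delta_pos":[0,0,70],"angular":[0,0,0],"fingers":0.6},{"delta_pos":[0,0,70],"angular":[0,0,0],"fingers":0.8},{"delta_pos":[0,0,70],"angular":[0,0,0],"fingers":1}]'
```

```text
time_s: 14.85
eef_pos: [638.1, -160.1, 121.2]
ee_rot: [0.0, 0.966, 0.259, 0.0]
force: [-4.0, 1.2, 8.7]
grip_width: 0.154
grip_force: 41.8
time_s: 15.85
eef_pos: [637.7, -159.9, 188.9]
ee_rot: [-0.0, 0.966, 0.259, -0.0]
force: [-0.3, -0.2, -0.7]
grip_width: 0.979
grip_force: 0.0
```

```bash
python3 -m jog '[{"delta_pos":[-4,55,0],"angular":[0,0,0],"fingers":1},{"delta_pos":[-8,110,0],"angular":[0,0,0],"fingers":1},{"delta_pos":[-12,165,0],"angular":[0,0,0],"fingers":1},{"delta_pos":[-15,220,-20],"angular":[0,0,0],"fingers":1},{"delta_pos":[-17,262,-50],"angular":[0,0,0],"fingers":1},{"delta_pos":[-17,262,-60],"angular":[0,0,0],"fingers":1},{"delta_pos":[-17,262,-60],"angular":[0,0,0],"fingers":1}]'
python3 - <<'E'
from h import *
tiles(ctrl.capture("top"),[(265,210)],"e1.png");tiles(ctrl.capture("scene"),[(325,290)],"e2.png");tiles(ctrl.capture("scene"),[(248,200)],"e3.png")
cv2.imwrite("pics/e.png",np.vstack([np.hstack([cv2.imread("pics/e1.png"),cv2.imread("pics/e2.png")]),np.hstack([cv2.imread("pics/e3.png")]*2)]));print(ctrl.sense()["eef_pos"])
E
```

```text
time_s: 16.73
eef_pos: [620.6, 101.3, 128.5]
ee_rot: [-0.0, 0.966, 0.259, -0.001]
force: [0.6, -0.6, 0.2]
grip_width: 0.997
grip_force: 0.0
[621.54704516 100.70777548 130.51689497]
```

View pics/e.png

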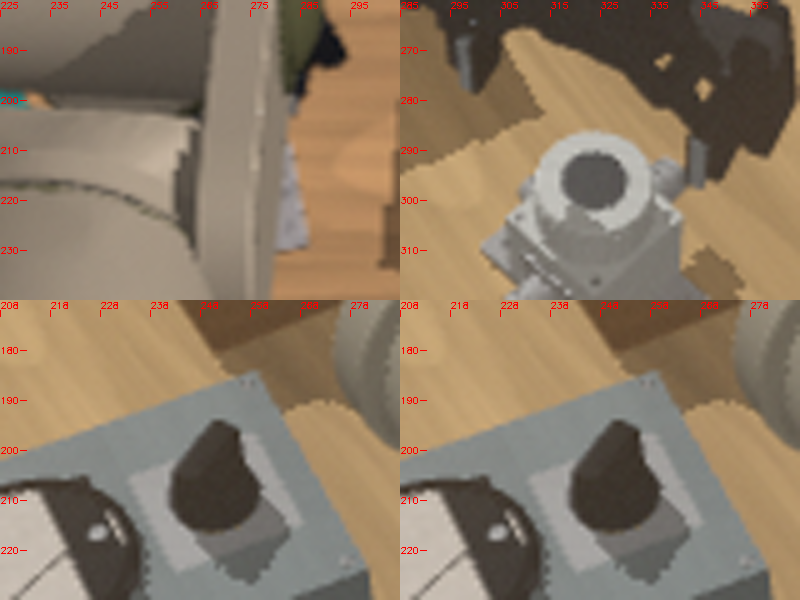

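The dust plug is seated in the wattmeter, black disc at scene(250,208). The fingers straddle the ribbed cap, inlay at (324,296). Descending.

```bash
python3 -m jog '[{"delta_pos":[0,0,-25],"angular":[0,0,0],"fingers":1},{"delta_pos":[0,0,-45],"angular":[0,0,0],"fingers":1},{"delta_pos":[0,0,-54],"angular":[0,0,0],"fingers":1},{"delta_pos":[0,0,-54],"angular":[0,0,0],"fingers":0.8},{"delta_pos":[0,0,-54],"angular":[0,0,0],"fingers":0.4},{"delta_pos":[0,0,-54],"angular":[0,0,0],"fingers":0.4},{"delta_pos":[0,0,-54],"angular":[0,0,0],"fingers":0.4},{"delta_pos":[0,0,-54],"angular":[0,0,0],"fingers":0.4},{"delta_pos":[0,0,-54],"angular":[0,0,0],"fingers":0.4}]' 50
python3 -m jog '[{"delta_pos":[0,0,0],"angular":[0,0,0],"fingers":0.4},{"delta_pos":[0,0,0],"angular":[0,0,0],"fingers":0.4}]'
```

```text
time_s: 18.0
eef_pos: [621.7, 101.8, 77.2]
ee_rot: [0.0, 0.966, 0.259, 0.001]
force: [-0.1, -0.8, 6.6]
grip_width: 0.516
grip_force: 51.4
time_s: 18.25
eef_pos: [621.8, 101.8, 77.2]
ee_rot: [0.0, 0.966, 0.259, 0.001]
force: [-0.8, -1.2, 6.1]
grip_width: 0.521
grip_force: 51.4
```

```bash
python3 -m jog '[{"delta_pos":[0,0,15],"angular":[0,0,0],"fingers":0.4},{"delta_pos":[0,0,40],"angular":[0,0,0],"fingers":0.4},{"delta_pos":[0,0,75],"angular":[0,0,0],"fingers":0.4},{"delta_pos":[-22,48,90],"angular":[0,0,0],"fingers":0.4},{"delta_pos":[-44,97,90],"angular":[0,0,0],"fingers":0.4},{"delta_pos":[-66,145,90],"angular":[0,0,0],"fingers":0.4},{"delta_pos":[-88,193,90],"angular":[0,0,0],"fingers":0.4},{"delta_pos":[-110,242,90],"angular":[0,0,0],"fingers":0.4},{"delta_pos":[-132,290.5,88],"angular":[0,0,0],"fingers":0.4},{"delta_pos":[-132,290.5,80],"angular":[0,0,0],"fingers":0.4}]'
python3 -m jog '[{"delta_pos":[0,0,0],"angular":[0,0,0],"fingers":0.4},{"delta_pos":[0,0,0],"angular":[0,0,0],"fingers":0.4},{"delta_pos":[0,0,0],"angular":[0,0,0],"fingers":0.4}]'
python3 - <<'E'
from h import *
tiles(ctrl.capture("scene"),[(485,372)],"f.png",s=8);print(ctrl.sense()["eef_pos"])
E
```

```text
time_s: 19.5
eef_pos: [487.2, 395.5, 156.8]
ee_rot: [-0.0, 0.965, 0.261, 0.001]
force: [0.6, 0.1, -0.1]
grip_width: 0.519
grip_force: 51.3
time_s: 19.88
eef_pos: [489.7, 391.7, 156.2]
ee_rot: [-0.0, 0.966, 0.258, 0.0]
force: [0.1, 0.2, -1.6]
grip_width: 0.521
grip_force: 51.3
[489.55191721 391.76128357 156.11355555]
```

View pics/f.png

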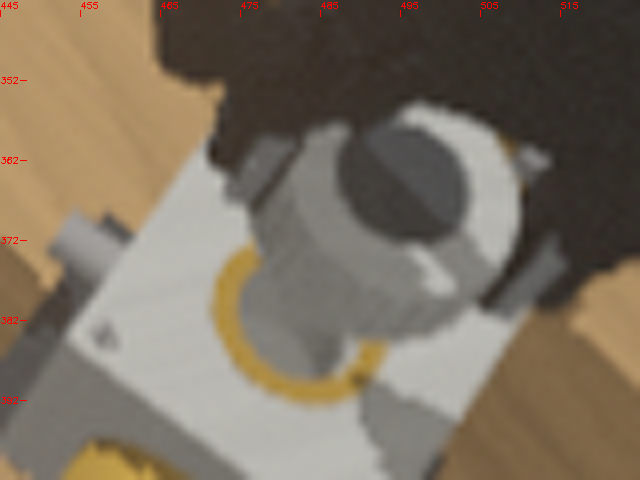

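The cap inlay is at about (495.4,364.9), and the amp ring centre at about (482.5,382.5).

Run:
```python
from h import *
S=ctrl.capture("scene")
print(at_z(S,(495.4,364.9),160.9),at_z(S,(482.5,382.5),84),proj(S,[[489.5,391.8,103]]))
```

```text
[489.89708746 393.28293821 160.9       ] [489.71484578 395.1629376   84.        ] [[484.34490568 376.91956584]]
```

```bash
python3 -m jog '[{"delta_pos":[0,1.5,0],"angular":[0,0,0],"fingers":0.4},{"delta_pos":[0,1.5,-10],"angular":[0,0,0],"fingers":0.4},{"delta_pos":[0,1.5,-18],"angular":[0,0,0],"fingers":0.4},{"delta_pos":[0,1.5,-25],"angular":[0,0,0],"fingers":0.4},{"delta_pos":[0,1.5,-30],"angular":[0,0,0],"fingers":0.4},{"delta_pos":[0,1.5,-34],"angular":[0,0,0],"fingers":0.4},{"delta_pos":[0,1.5,-34],"angular":[0,0,0],"fingers":0.4}]'
python3 -m jog '[{"delta_pos":[0,0,-4],"angular":[0,0,0],"fingers":0.4},{"delta_pos":[0,0,-8],"angular":[0,0,0],"fingers":0.4},{"delta_pos":[0,0,-12],"angular":[0,0,0],"fingers":0.4},{"delta_pos":[0,0,-13],"angular":[0,0,0],"fingers":0.4},{"delta_pos":[0,0,-13],"angular":[0,0,0],"fingers":0.4}]'
```

```text
time_s: 20.85
eef_pos: [489.0, 393.9, 121.6]
ee_rot: [0.0, 0.966, 0.259, -0.0]
force: [-0.1, 0.0, -1.1]
grip_width: 0.521
grip_force: 51.3
time_s: 21.48
eef_pos: [489.0, 394.0, 108.8]
ee_rot: [-0.0, 0.966, 0.259, 0.0]
force: [0.1, -0.8, -1.1]
grip_width: 0.521
grip_force: 51.3
```

```bash
python3 -m jog '[{"delta_pos":[0,0,-1],"angular":[0,0,0],"fingers":0.4},{"delta_pos":[0,0,-2],"angular":[0,0,0],"fingers":0.4},{"delta_pos":[0,0,-2],"angular":[0,0,0],"fingers":0.4}]'
python3 -m jog '[{"delta_pos":[0,0,0],"angular":[0,0,0],"fingers":0.8},{"delta_pos":[0,0,0],"angular":[0,0,0],"fingers":1},{"delta_pos":[0,0,0],"angular":[0,0,0],"fingers":1},{"delta_pos":[0,0,0],"angular":[0,0,0],"fingers":1},{"delta_pos":[0,0,30],"angular":[0,0,0],"fingers":1},{"delta_pos":[0,0,80],"angular":[0,0,0],"fingers":1},{"delta_pos":[0,0,110],"angular":[0,0,0],"fingers":1},{"delta_pos":[0,0,110],"angular":[0,0,0],"fingers":1}]'
```

```text
time_s: 21.85
eef_pos: [489.1, 394.0, 107.2]
ee_rot: [-0.0, 0.966, 0.259, 0.0]
force: [-1.7, -0.5, 3.1]
grip_width: 0.519
grip_force: 51.7
time_s: 22.85
eef_pos: [489.7, 394.4, 219.2]
ee_rot: [-0.001, 0.966, 0.259, 0.002]
force: [-1.0, -0.2, -1.0]
grip_width: 1.001
grip_force: 0.0
```

```bash
python3 -m jog '[{"delta_pos":[-3,-60,0],"angular":[0,0,-0.1],"fingers":1},{"delta_pos":[-6,-120,0],"angular":[0,0,-0.2],"fingers":1},{"delta_pos":[-9,-180,0],"angular":[0,0,-0.3],"fingers":1},{"delta_pos":[-12,-240,0],"angular":[0,0,-0.4],"fingers":1},{"delta_pos":[-15,-300,0],"angular":[0,0,-0.5],"fingers":1},{"delta_pos":[-18,-360,0],"angular":[0,0,-0.6],"fingers":1},{"delta_pos":[-21,-420,0],"angular":[0,0,-0.634],"fingers":1},{"delta_pos":[-24,-480,0],"angular":[0,0,-0.634],"fingers":1},{"delta_pos":[-27,-540,0],"angular":[0,0,-0.634],"fingers":1},{"delta_pos":[-30,-600,0],"angular":[0,0,-0.634],"fingers":1}]'
python3 -m jog '[{"delta_pos":[-4,-60,0],"angular":[0,0,0],"fingers":1},{"delta_pos":[-7,-120,-10],"angular":[0,0,0],"fingers":1},{"delta_pos":[-7.5,-145,-40],"angular":[0,0,0],"fingers":1},{"delta_pos":[-7.5,-145,-50],"angular":[0,0,0],"fingers":1},{"delta_pos":[-7.5,-145,-50],"angular":[0,0,0],"fingers":1},{"delta_pos":[-7.5,-145,-50],"angular":[0,0,0],"fingers":1}]'
python3 - <<'E'
from h import *
S=ctrl.capture("scene")
tiles(S,[(484,375)],"g1.png");tiles(S,[(275,130)],"g2.png")
cv2.imwrite("pics/g.png",np.hstack([cv2.imread("pics/g1.png"),cv2.imread("pics/g2.png")]))
E
```

```text
time_s: 24.1
eef_pos: [458.2, -207.8, 215.7]
ee_rot: [-0.001, 0.998, -0.055, -0.001]
force: [0.8, 0.9, -0.6]
grip_width: 0.998
grip_force: 0.0
time_s: 24.85
eef_pos: [452.0, -350.2, 167.8]
ee_rot: [0.0, 0.999, -0.054, 0.001]
force: [0.8, 0.2, 1.0]
grip_width: 1.001
grip_force: 0.0
```

View pics/g.png

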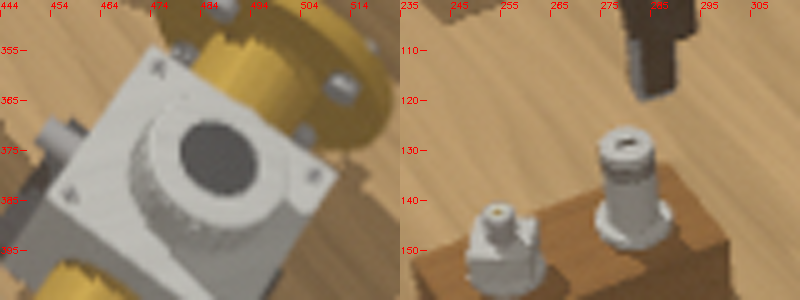

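The high-power cap sits flush in the amp block, inlay at (487,377). The low element stands upright in the free hole at (280,140), and the sampler is in place. Grasping the low element.

```bash
python3 -m jog '[{"delta_pos":[0,0,-40],"angular":[0,0,0],"fingers":1},{"delta_pos":[0,0,-75],"angular":[0,0,0],"fingers":1},{"delta_pos":[0,0,-88],"angular":[0,0,0],"fingers":1},{"delta_pos":[0,0,-88],"angular":[0,0,0],"fingers":0.8},{"delta_pos":[0,0,-88],"angular":[0,0,0],"fingers":0.1},{"delta_pos":[0,0,-88],"angular":[0,0,0],"fingers":0.1},{"delta_pos":[0,0,-88],"angular":[0,0,0],"fingers":0.1},{"delta_pos":[0,0,-88],"angular":[0,0,0],"fingers":0.1},{"delta_pos":[0,0,-88],"angular":[0,0,0],"fingers":0.1},{"delta_pos":[0,0,-88],"angular":[0,0,0],"fingers":0.1}]' 40
python3 -m jog '[{"delta_pos":[0,0,15],"angular":[0,0,0],"fingers":0.1},{"delta_pos":[0,0,40],"angular":[0,0,0],"fingers":0.1},{"delta_pos":[0,0,80],"angular":[0,0,0],"fingers":0.1},{"delta_pos":[0,0,115],"angular":[0,0,0],"fingers":0.1},{"delta_pos":[0,0,115],"angular":[0,0,0],"fingers":0.1}]'
```

```text
time_s: 26.15
eef_pos: [451.9, -351.4, 79.9]
ee_rot: [0.001, 0.998, -0.055, 0.001]
force: [-1.1, 1.9, 6.8]
grip_width: 0.32
grip_force: 39.1
time_s: 26.78
eef_pos: [452.1, -351.8, 197.0]
ee_rot: [0.002, 0.998, -0.055, 0.002]
force: [-0.2, 0.1, -1.5]
grip_width: 0.32
grip_force: 39.5
```

```bash
python3 -m jog '[{"delta_pos":[20,53,0],"angular":[0,0,0],"fingers":0.1},{"delta_pos":[40,107,0],"angular":[0,0,0],"fingers":0.1},{"delta_pos":[60,160,0],"angular":[0,0,0],"fingers":0.1},{"delta_pos":[80,213,0],"angular":[0,0,0],"fingers":0.1},{"delta_pos":[100,267,0],"angular":[0,0,0],"fingers":0.1},{"delta_pos":[120,320,0],"angular":[0,0,0],"fingers":0.1},{"delta_pos":[140,373,0],"angular":[0,0,0],"fingers":0.1},{"delta_pos":[160,427,0],"angular":[0,0,0],"fingers":0.1},{"delta_pos":[170,453,-20],"angular":[0,0,0],"fingers":0.1},{"delta_pos":[170,453,-60],"angular":[0,0,0],"fingers":0.1}]'
python3 -m jog '[{"delta_pos":[0,0,0],"angular":[0,0,0],"fingers":0.1},{"delta_pos":[0,0,0],"angular":[0,0,0],"fingers":0.1},{"delta_pos":[0,0,0],"angular":[0,0,0],"fingers":0.1}]'
python3 - <<'E'
from h import *
S=ctrl.capture("scene");tiles(S,[(325,300)],"i.png",s=8);s=ctrl.sense()["eef_pos"];print(s)
print("tip",proj(S,[[s[0],s[1],s[2]-64]]),"mouth",proj(S,[[621.5,102,54]]))
E
```

```text
time_s: 28.02
eef_pos: [621.9, 104.1, 133.0]
ee_rot: [-0.0, 0.999, -0.054, 0.001]
force: [2.0, 0.1, -2.8]
grip_width: 0.318
grip_force: 39.9
time_s: 28.4
eef_pos: [622.1, 101.5, 135.5]
ee_rot: [-0.0, 0.998, -0.055, 0.001]
force: [0.7, -0.5, -2.3]
grip_width: 0.317
grip_force: 39.8
[622.03528168 101.61046658 135.32633828]
tip [[322.69848432 298.15904911]] mouth [[323.05225654 302.4650141 ]]
```

View pics/i.png

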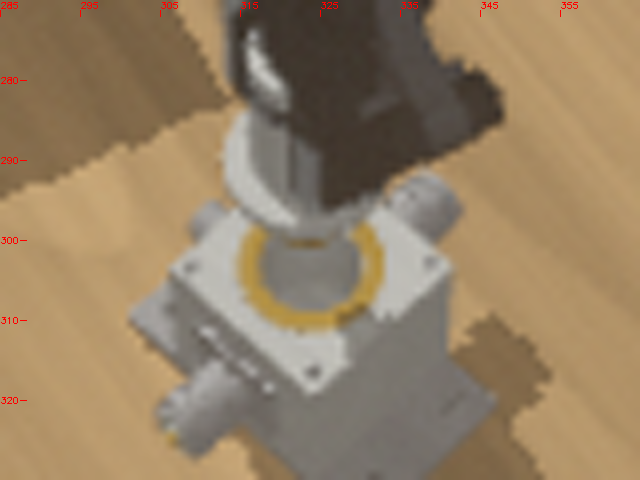

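The exciter ring centre is at about (323.9,303.9), with the plug directly above it. Descending with a small correction.

```bash
python3 -m jog '[{"delta_pos":[-0.5,0.7,-10],"angular":[0,0,0],"fingers":0.1},{"delta_pos":[-0.5,0.7,-18],"angular":[0,0,0],"fingers":0.1},{"delta_pos":[-0.5,0.7,-25],"angular":[0,0,0],"fingers":0.1},{"delta_pos":[-0.5,0.7,-30],"angular":[0,0,0],"fingers":0.1},{"delta_pos":[-0.5,0.7,-34],"angular":[0,0,0],"fingers":0.1},{"delta_pos":[-0.5,0.7,-34],"angular":[0,0,0],"fingers":0.1}]'
python3 -m jog '[{"delta_pos":[0,0,-4],"angular":[0,0,0],"fingers":0.1},{"delta_pos":[0,0,-8],"angular":[0,0,0],"fingers":0.1},{"delta_pos":[0,0,-11],"angular":[0,0,0],"fingers":0.1},{"delta_pos":[0,0,-11],"angular":[0,0,0],"fingers":0.1}]'
```

```text
time_s: 29.2
eef_pos: [620.9, 102.6, 99.5]
ee_rot: [0.0, 0.998, -0.055, -0.0]
force: [-0.1, -0.4, -1.6]
grip_width: 0.318
grip_force: 39.8
time_s: 29.7
eef_pos: [620.9, 102.7, 88.5]
ee_rot: [0.0, 0.998, -0.055, -0.0]
force: [0.6, 0.3, -1.1]
grip_width: 0.32
grip_force: 39.8
```

```bash
python3 -m jog '[{"delta_pos":[0,0,-1],"angular":[0,0,0],"fingers":0.1},{"delta_pos":[0,0,-1.5],"angular":[0,0,0],"fingers":0.1},{"delta_pos":[0,0,-1.5],"angular":[0,0,0],"fingers":0.1}]'
python3 -m jog '[{"delta_pos":[0,0,0],"angular":[0,0,0],"fingers":0.6},{"delta_pos":[0,0,0],"angular":[0,0,0],"fingers":0.8},{"delta_pos":[0,0,0],"angular":[0,0,0],"fingers":0.8},{"delta_pos":[0,0,0],"angular":[0,0,0],"fingers":0.8},{"delta_pos":[0,0,45],"angular":[0,0,0],"fingers":0.8},{"delta_pos":[0,0,100],"angular":[0,0,0],"fingers":0.8},{"delta_pos":[-60,-20,150],"angular":[0,0,0],"fingers":0.8},{"delta_pos":[-120,-40,150],"angular":[0,0,0],"fingers":0.8},{"delta_pos":[-180,-60,150],"angular":[0,0,0],"fingers":0.8},{"delta_pos":[-180,-60,150],"angular":[0,0,0],"fingers":0.8}]'
python3 -m jog '[{"delta_pos":[0,0,0],"angular":[0,0,0],"fingers":0.8},{"delta_pos":[0,0,0],"angular":[0,0,0],"fingers":0.8}]'
python3 - <<'E'
from h import *
S=ctrl.capture("scene");tiles(S,[(484,375),(325,295),(248,205),(275,150)],"j.png")
E
```

```text
time_s: 30.08
eef_pos: [621.2, 102.7, 88.0]
ee_rot: [0.0, 0.998, -0.055, 0.0]
force: [-2.6, 0.2, 5.6]
grip_width: 0.317
grip_force: 40.4
time_s: 31.32
eef_pos: [438.4, 42.3, 237.6]
ee_rot: [0.0, 0.998, -0.055, 0.0]
force: [1.4, -0.0, 0.2]
grip_width: 0.799
grip_force: 0.0
time_s: 31.58
eef_pos: [441.8, 42.7, 237.3]
ee_rot: [-0.0, 0.998, -0.055, 0.0]
force: [0.8, -1.0, -1.2]
grip_width: 0.798
grip_force: 0.0
```

View pics/j.png

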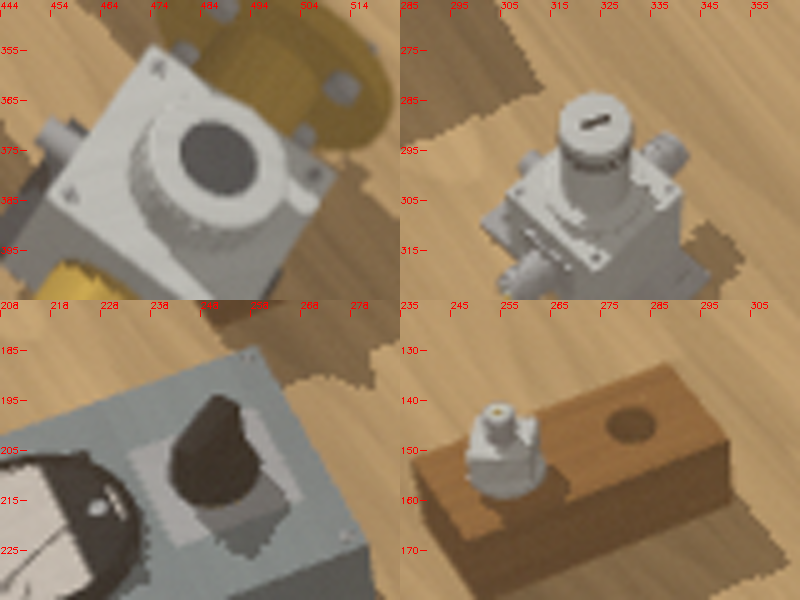

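All three parts sit home: cap at (487,377), barrel at (324,290), black plug at (250,208). The sampler is untouched and the arm is clear. Handing in.

```bash
python3 -c "
from rig import ctrl
print(ctrl.finish_job())"
```

```text
the job is handed in; nothing more can be done
None
```

I handed the job in at about 32 s: the high-power element is in the amplifier line, the low-power element (parked on the way in the free hole) in the exciter line and the dust plug in the wattmeter. All three look fully home in the last picture and the sampler is undisturbed; I did not re-check the paddle, though the arm passed well above it, and no verdict came back.

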